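# Bring a castle nut to its pin hole under the guard of a tilted pan drive

### The arm

A 6-joint arm with a two-finger parallel gripper is mounted at the origin on the work surface. World frame = base frame: x ahead of the robot, y to its left, z up, the work surface at z = 0. Lengths are in m, angles in rad, forces in N, time in s.
With the tool pointing down it reaches from about 0.375 to 0.975 m from the base axis. Payload 3.8 kg.
Tool frame: the origin (TCP) lies midway between the tips of the shut fingers; the grasp point (between the pads) lies 19 mm behind it; z points along the fingers, y is the line along which they close (so a half turn about z gives the same grasp; the last joint's range is limited). The gripper opens to 85 mm and grips with 20 to 120 N. Pads are 22 mm wide; open, the fingers measure 114 mm over their backs; the gripper's body (76 mm by 85 mm) begins 54 mm behind the grasp point. The pads swing forward as they close: fully open they stand 13 mm farther back than shut.
Start: joints at [1.135, 0.264, 1.604, -0, 1.274, -0.037], TCP at [0.262, 0.622, 0.231] pointing down, gripper open.
Joint ranges: [-2.63, 2.63], [-0.94, 2.18], [0.31, 2.57], [-1.31, 4.45], [0, 2.66], [-2.55, 2.55]. Speed limits (rad/s): [2.57, 2.57, 3.14, 3.14, 3.14, 3.14].

### API

Orientations are given as a rotation vector (axis times angle).
In Python, from workcell import bot gives the robot as it stands.
- The arm moves only by the tool jog_arm, never from a script. Its argument "motion" is a list of rows, each a list of 5 numbers: the opening, from -1 (shut) to 1 (fully open), then the shift along the tool's x, y, z in mm, then the turn about the tool's z in degrees. In form: [[claw, x, y, z, twist], ...]. A call has 1 to 10 rows; each row shifts and turns the commanded pose from where the row before left it, along the tool's axes as they then stand; what a row does not reach is not made up. A row lasts 1/12 s, in which the tool goes at most 41.7 mm and 7.16 degrees, less where a joint would pass 70% of its speed; a pose out of reach is approached as far as the arm can. A call with a gripper value outside its range is refused whole. The fingers move at their own pace and stop on an object; "force" is the grip in N (left out, the last holds). Time passes only in rows, so rows that do not move let the fingers close. It gives the time, the measured TCP pose, the force, the opening and the grip force at its end, in the units of the state.
- bot.read_state(): the state, without advancing time (a new reading comes with each control period).
- bot.read_camera(name): name is "scene" or "top"; returns (picture, depth): 400x640x3 uint8, red, green, blue; 400x640 float32, m along the optical axis (not along the pixel's ray), 0 where there is no reading.
- bot.get_calibration(name): a dict with "vfov" (degrees; the focal length in pixels is half the picture's height over the tangent of half this angle, whatever the lens; pixels are square), "cx", "cy" (the principal point, pixels), "rvec" (rotation vector, rad) and "tvec" (3), from world to camera coordinates, as OpenCV has them. Camera axes: x right, y down, z forward; pixel columns grow to the right and rows downward; lengths in m; the calibration is good to about 2 mm. A picture is of the moment at which its call begins. get_calibration takes no time and is no camera call.
- bot.finish_job(): hands the job in; it is judged then, once.
The state is a dict: "time": time; "q": joint angles; "joint_vel": joint speeds; "joint_torque": joint torques, N m; "tool_pos": TCP position; "tcp_rot": TCP orientation; "wrist_force": force on the tool from outside, world axes, zero at the start; "torque": the same for the moment, N m; "width": opening from 0.0 (shut) to 1.0 (fully open); "grip_force": force on a finger pad.
Only numpy, scipy, OpenCV 4.12 (cv2) and the standard library are available. Lean on these libraries where they do the work, as an engineer would, in place of code of your own. Each camera call takes 0.05 s, during which the arm holds its last target. There are 200 camera calls.

### The job

One of the two pan drives has no split pin through its castle nut yet, and its sheet guard is down. Swing that guard up and back by its handle to its stop, then tighten the nut (clockwise, facing the shaft's end) just to the next slot that lines up with the shaft's cross hole, no further, leaving the guard open. Leave the other, pinned drive with its open guard, the pastry box, tart tin and mug as they are.

Things in the scene. Friction and masses are not known exactly. Their poses are not given: they have to be found in the camera images.
- drive: The drive to work on, fixed: a white wedge 150 mm wide with a sloping face, grey motor box behind. Origin on the bench below the point where the shaft's axis meets the face (65 mm up). x to the back, y left, z up. The face's outward normal, along which the shaft points, leans 28 degrees from z towards -x. The face reaches 85 mm up and down the slope from the shaft.
- nut_center (a point): Centre of the steel castle nut's hexagon on the drive to work on, on the shaft's axis, 26 mm out from the face. Hexagon 46 mm across flats, 20 mm tall (16 to 36 mm from the face, on a boss of 44 mm diameter); above it a 45 mm crown, 14 mm tall, with six 8 mm slots, one in the middle of each flat. The 22 mm shaft ends 53 mm from the face.
- shaft (a joint): Shaft angle (rad), held by a brake; it does not turn with the nut. Grows clockwise seen facing the shaft's end. At 0 the 6 mm cross hole (44 mm from the face, within the crown's slots) runs straight up and down the slope. A dark groove across the shaft's end face runs in the hole's direction.
- nut (a joint): Angle of the nut relative to the shaft (rad), growing clockwise seen facing the shaft's end (tightening). 0 when the next slot lines up with the hole; starts 0.25 to 0.85 below. Slots and flats' normals lie every 60 degrees from the hole's direction turned clockwise by this angle. Steady friction of 0.3 N m; stays where it is left.
- lubricator (a point): Top of a brass post on the face of the drive to work on, 66 mm to the left (+y) of the shaft and 10 mm down the slope; 10 mm thick, 36 mm tall along the normal. An obstacle beside the nut.
- guard (a joint): Opening of the guard over that nut (rad): 0 shut, parallel to the face and 65 mm out from it; 2.2 open at its stop, just past upright. Aluminium sheet 142 mm wide, 130 mm from hinge to free edge, 16 mm skirts on its sides. Stiff hinge (0.6 N m): stays where it is left. Starts shut or up to 0.3 ajar.
- guard_bar (a point): Middle of the guard's handle: a round steel bar 10 mm thick and 100 mm long, parallel to the hinge, 175 mm from it and in the plane of the sheet, held by two side arms; 45 mm of open space lies between the bar and the sheet's free edge.
- guard_hinge (a point): Middle of the guard's hinge axis, which runs along the drive's y; 85 mm up the slope from the shaft and 65 mm out from the face, on a riser across the face's upper end. The guard swings up and back about it.
- drive2: The other pan drive, same shape, size and origin, its nut already pinned: leave alone. It stands on the other side of the bench's middle.
- guard2 (a joint): Opening angle of the other drive's guard (rad), same meaning; it stands open, at 1.95 to 2.2.
- guard2_bar (a point): Middle of the other guard's handle bar (about 340 mm above the bench, an obstacle).
- pinned_nut_center (a point): Centre of the hexagon of the other drive's castle nut, with a split pin through it.
- pastry_box: Small white pastry box with a window, 102 mm square and 56 mm high, origin under its centre. Leave alone.
- tart_tin: Small aluminium tart tin, 72 mm across and 24 mm high, origin under its centre. Leave alone.
- mug: White mug, 76 mm across and 90 mm high, origin under its centre. Leave alone.

How it is judged:
On the way, in this order (a step that is already met when the one before it is completed fails the run):
1. the guard is open against its stop (value of joint guard above 2.1 rad), for 0.2 s.
2. the next slot lines up with the cross hole (value of joint nut between -0.09 and 0.09 rad), for 0.2 s.
At the end, for the whole second after the job is handed in: The guard stands open at its stop (within 0.1 rad of 2.2), the nut rests with the next slot within 0.09 rad of the cross hole, and the other drive's guard still stands open (all of step 2 and value of joint guard above 2.1 rad and velocity of joint nut between -0.05 and 0.05 rad/s and value of joint guard2 above 1.8 rad); the robot touches nothing.
It fails at once if the nut is turned on well past the next slot (value of joint nut above 0.3 rad).
It fails at once if the other drive's guard is knocked towards shut (value of joint guard2 below 1.8 rad).
It fails at once if the other drive is struck by the fingers (contact force between drive2 and the fingers above 15 N).
It fails at once if the pastry box, tart tin or mug is disturbed (moved more than 30 mm) (distance of any of pastry_box, tart_tin, mug from where it was at the start of the episode above 0.03 m).
It also fails if it takes over 69 s, if anything falls off the work surface, if the arm or the gripper's body presses on something with over 40 N, if the wrist force passes 120 N, or if a joint passes its speed limit or range.

## Working session

There is one attempt and no reset: what is moved stays moved. The work goes in short steps, Python scripts to look and compute and a tool call to move; the robot and the scene stay as the last step left them, time stands still between calls to the robot, and variables do not carry over. Pictures are saved under pics/ and viewed, at most 10 in all, crops included, and the job is handed in when it is done.

Besides the shell and the picture viewer there is one more tool, called after "Call:" by a JSON object that holds its "api" and its "payload", one argument or row to a line. jog_arm: Moves the arm, as the interface text tells. Its arguments: {"type":"object","properties":{"motion":{"type":"array"},"force":{"type":"number"}},"required":["motion"]}

```bash
ls; mkdir -p pics; cat > h.py <<'E'
import numpy as np, cv2
from workcell import bot
from scipy.spatial.transform import Rotation as R
def cal(n):
    c=bot.get_calibration(n); f=200/np.tan(np.radians(c['vfov'])/2)
    return f,c['cx'],c['cy'],R.from_rotvec(np.ravel(c['rvec'])).as_matrix(),np.ravel(c['tvec'])
def world(n,u,v,d):
    f,cx,cy,M,t=cal(n); u,v,d=map(np.asarray,(u,v,d))
    P=np.stack([(u-cx)/f*d,(v-cy)/f*d,d],-1); return (P-t)@M
def proj(n,P):
    f,cx,cy,M,t=cal(n); c=np.atleast_2d(P)@M.T+t; return c[:,:2]/c[:,2:]*f+[cx,cy]
def cloud(n,dep):
    v,u=np.mgrid[:400,:640]; return world(n,u,v,dep)
E
python3 - <<'E'
from h import *
for n in ('scene','top'):
    p,d=bot.read_camera(n); cv2.imwrite(f'pics/{n}0.png',p[...,::-1]); np.save(f'{n}0.npy',d)
    f,cx,cy,M,t=cal(n); print(n,f,cx,cy,bot.get_calibration(n), 'pos',-M.T@t)
print(bot.read_state())
E
```

```text
pics
scene 382.6359080055881 316.4985576658657 204.78000118006983 {'vfov': 55.19124591226816, 'cx': 316.4985576658657, 'cy': 204.78000118006983, 'rvec': array([ 2.67529242, -0.05258999, -0.00721841]), 'tvec': array([-0.54978835,  0.07084462,  1.0493375 ])} pos [ 0.54819698 -0.42782858  0.96168506]
top 439.2870414483392 314.8929648475729 201.21815964352612 {'vfov': 48.95795141275395, 'cx': 314.8929648475729, 'cy': 201.21815964352612, 'rvec': array([ 2.16038618, -2.14320712,  0.15282389]), 'tvec': array([0.00961065, 0.548247  , 1.42054868])} pos [0.34772813 0.0189504  1.4823467 ]
{'time': 0.1, 'q': array([ 1.13512938e+00,  2.64708878e-01,  1.60523834e+00,  2.54048967e-06,
        1.27370321e+00, -3.68881906e-02]), 'joint_vel': array([ 0.00131398, -0.00276297, -0.00474059,  0.00171734, -0.00035547,
        0.00036441]), 'joint_torque': array([ 9.47500484e-05, -5.16708148e+01, -3.68587911e+01, -1.92689627e-04,
        6.46429180e-03,  1.77270158e-05]), 'tool_pos': array([0.26181232, 0.62143968, 0.2300651 ]), 'tcp_rot': array([-0.62216286, -3.07887426,  0.00314116]), 'wrist_force': array([0.07201106, 0.59964255, 0.06432045]), 'torque': array([ 0.07035225,  0.01523739, -0.02039312]), 'grip_force': 0.0, 'width': 1.0047536824367584}
```

View pics/scene0.png

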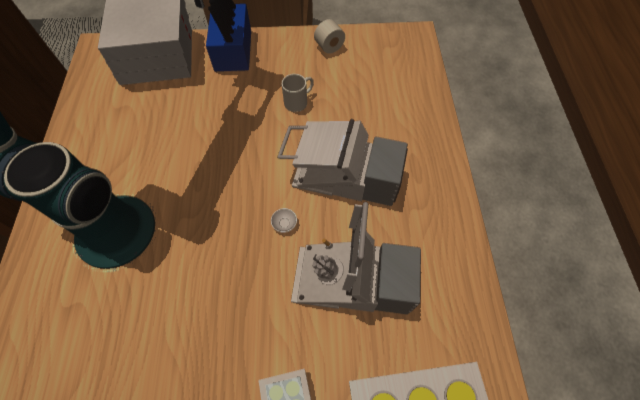

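View pics/top0.png

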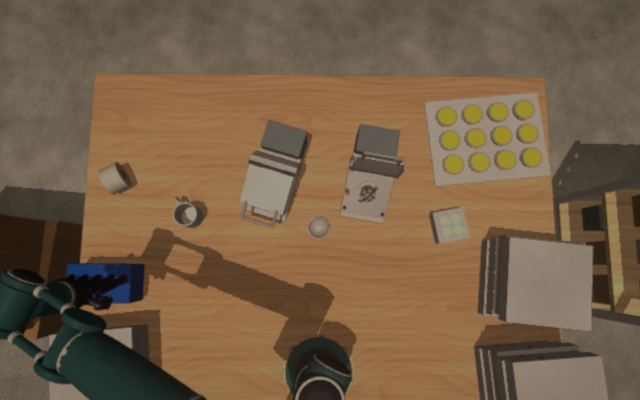

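The unpinned drive is the left one: its guard is down at scene (330,145), with the bar at scene (285,142) and top (260,220). The pinned drive has its guard up, at scene (330,270) and top (368,190). The mug is at top (186,213), the tin at (319,227) and the box at (450,224).

```bash
python3 - <<'E'
from h import *
for n,polys in (('top',{'sheet':[(256,172),(296,180),(286,208),(248,200)],'box':[(270,126),(303,135),(298,152),(264,145)]}),('scene',{'sheet':[(308,126),(342,126),(332,160),(302,158)],'box':[(378,146),(400,150),(394,180),(372,176)]})):
    d=np.load(n+'0.npy'); C=cloud(n,d)
    for k,p in polys.items():
        m=np.zeros((400,640),np.uint8); cv2.fillPoly(m,[np.array(p)],1)
        P=C[(m>0)&(d>0)]; c=np.median(P,0); Q=P[np.linalg.norm(P-c,axis=1)<.1]; c=Q.mean(0)
        w=np.linalg.svd(Q-c,full_matrices=False); nn=w[2][2]*np.sign(w[2][2][2])
        print(n,k,len(Q),c.round(4),nn.round(3),'rms',w[1][2]/len(Q)**.5,'tilt',np.degrees(np.arccos(nn[2])),'yaw',np.degrees(np.arctan2(-nn[1],-nn[0])))
for n,b in (('top',(215,110,330,235)),('scene',(270,110,420,210))):
    im=cv2.imread(f'pics/{n}0.png')[b[1]:b[3],b[0]:b[2]]; s=min(800/im.shape[1],600/im.shape[0])
    cv2.imwrite(f'pics/{n}0c.png',cv2.resize(im,None,fx=s,fy=s,interpolation=cv2.INTER_CUBIC)); print(n,s)
E
```

```text
top sheet 1198 [0.5689 0.1498 0.1405] [-0.321 -0.13   0.938] rms 0.01618510028477911 tilt 20.257523833505964 yaw 22.029800613412622
top box 695 [0.7323 0.1155 0.1297] [0.012 0.001 1.   ] rms 0.0028937360202915268 tilt 0.6666880055971453 yaw -177.1763273837833
scene sheet 1127 [0.5703 0.1648 0.1449] [-0.281  0.084  0.956] rms 0.0013106092519462062 tilt 17.052778511160255 yaw -16.67003458639312
scene box 736 [0.7342 0.1026 0.1304] [ 0.003 -0.001  1.   ] rms 0.001471505379725848 tilt 0.18162265399616387 yaw 154.84272518496803
top 4.8
scene 5.333333333333333
```

View pics/top0c.png

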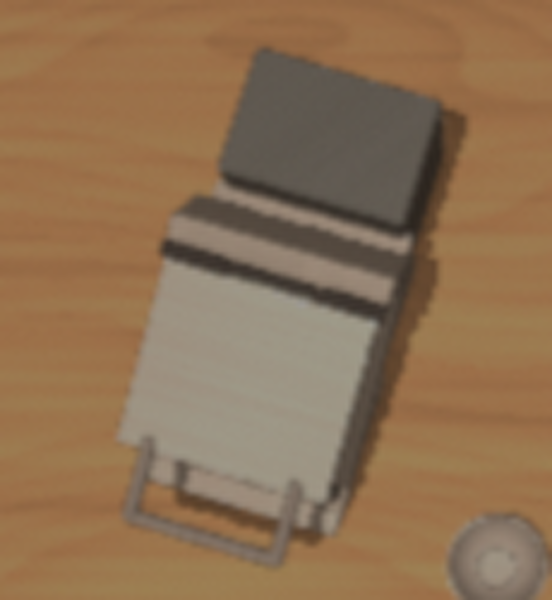

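The crop shows the hinge line at about (165,245)-(385,315) and the bar at (125,520)-(280,565) in crop pixels. The sheet is a little ajar: its tilt is about 17° where 28° would be shut. Next I'll measure the sheet's rectangle and the bar from depth.

```bash
python3 - <<'E'
from h import *
for n,poly in (('top',[(262,170),(290,176),(284,204),(254,198)]),('scene',[(308,126),(342,126),(332,160),(302,158)])):
    d=np.load(n+'0.npy'); C=cloud(n,d); m=np.zeros((400,640),np.uint8); cv2.fillPoly(m,[np.array(poly)],1)
    P=C[(m>0)&(d>0)]
    for _ in range(6):
        c=np.median(P,0) if _==0 else P.mean(0); w=np.linalg.svd(P-c,full_matrices=False)[2][2]; w*=np.sign(w[2]); r=abs((P-c)@w); P=P[r<max(.003,2*np.median(r))]
    print(n,len(P),c.round(4),w.round(3),'tilt',np.degrees(np.arccos(w[2])),'yaw',np.degrees(np.arctan2(-w[1],-w[0])))
    # motor box rect
    mm=(d>0)&(abs(C[...,2]-.13)<.006)&(C[...,0]>.66)&(C[...,0]<.82)&(C[...,1]>.02)&(C[...,1]<.2)
    print('box',cv2.minAreaRect(C[mm][:,:2].astype(np.float32)*1000),mm.sum())
    # all sheet + bar plane points
    mm=(d>0)&(abs((C-c)@w)<.006)&(np.linalg.norm(C-c,axis=-1)<.15)
    y=np.cross(w,[0,0,1]); y/=np.linalg.norm(y); y*=np.sign(y[1]); u=np.cross(y,w)
    Q=C[mm]; a=(Q-c)@u; b=(Q-c)@y
    print('u',u.round(3),'y',y.round(3)); 
    h,e=np.histogram(a,bins=np.arange(-.15,.1,.005)); print([(round(x*1000),k) for x,k in zip(e,h) if k])
    s=(a>-.03)&(a<.03); print('y ext',np.percentile(b[s],[1,99]))
    s=a<-.08; print('low pts',s.sum(),Q[s].mean(0) if s.any() else 0)
    # bar pixels via ray-plane
    f,cx,cy,M,t=cal(n); o=-M.T@t
    px={'top':[(215+128/4.8,110+517/4.8),(215+277/4.8,110+562/4.8),(215+168/4.8,110+245/4.8),(215+385/4.8,110+315/4.8)],'scene':[(290,127),(281,157)]}[n]
    for p in px:
        r=M.T@np.array([(p[0]-cx)/f,(p[1]-cy)/f,1]); k=((c-o)@w)/(r@w); print('ray',(o+k*r).round(4))
E
```

```text
top 654 [0.576  0.1459 0.1475] [-0.281  0.08   0.956] tilt 16.97366879889505 yaw -15.943418074009092
box ((725.021484375, 120.97002410888672), (129.83668518066406, 115.8868408203125), 73.65326690673828) 1129
u [ 0.92  -0.263  0.292] y [ 0.275  0.962 -0.   ]
[(-130, np.int64(2)), (-125, np.int64(39)), (-120, np.int64(59)), (-115, np.int64(11)), (-110, np.int64(7)), (-105, np.int64(11)), (-100, np.int64(10)), (-95, np.int64(9)), (-90, np.int64(9)), (-85, np.int64(9)), (-80, np.int64(14)), (-75, np.int64(69)), (-70, np.int64(67)), (-65, np.int64(72)), (-60, np.int64(68)), (-55, np.int64(69)), (-50, np.int64(75)), (-45, np.int64(68)), (-40, np.int64(70)), (-35, np.int64(76)), (-30, np.int64(70)), (-25, np.int64(72)), (-20, np.int64(70)), (-15, np.int64(72)), (-10, np.int64(72)), (-5, np.int64(73)), (0, np.int64(69)), (5, np.int64(70)), (10, np.int64(72)), (15, np.int64(67)), (20, np.int64(71)), (25, np.int64(71)), (30, np.int64(74)), (35, np.int64(73)), (40, np.int64(70)), (45, np.int64(70)), (50, np.int64(66)), (55, np.int64(69)), (60, np.int64(75)), (65, np.int64(66)), (70, np.int64(74
[... 793 characters left out ...]
-45, np.int64(81)), (-40, np.int64(68)), (-35, np.int64(80)), (-30, np.int64(81)), (-25, np.int64(77)), (-20, np.int64(77)), (-15, np.int64(76)), (-10, np.int64(85)), (-5, np.int64(70)), (0, np.int64(88)), (5, np.int64(73)), (10, np.int64(85)), (15, np.int64(80)), (20, np.int64(84)), (25, np.int64(76)), (30, np.int64(89)), (35, np.int64(78)), (40, np.int64(87)), (45, np.int64(78)), (50, np.int64(88)), (55, np.int64(82)), (60, np.int64(61)), (65, np.int64(104)), (70, np.int64(123)), (75, np.int64(83)), (80, np.int64(89)), (85, np.int64(107)), (90, np.int64(21))]
y ext [-0.06938461  0.07131385]
low pts 171 [0.47479602 0.18816612 0.11682973]
ray [0.4871 0.2424 0.1135]
ray [0.4629 0.1432 0.115 ]
```

View pics/scene0c.png

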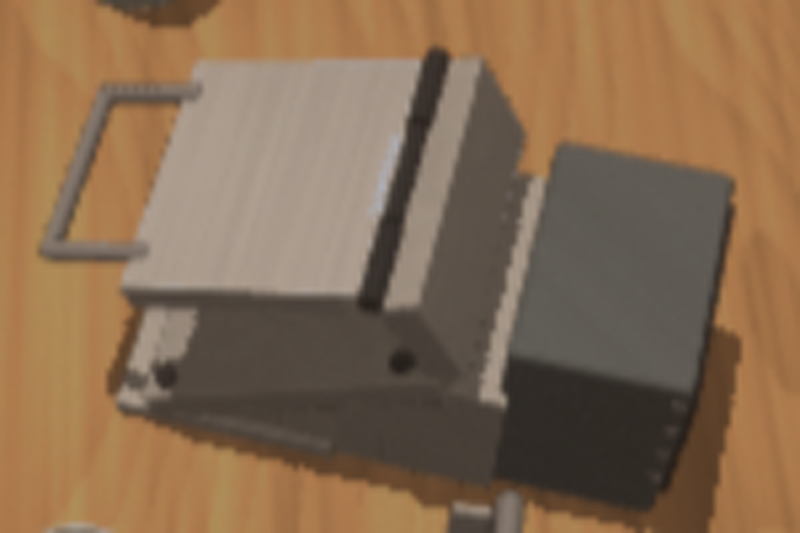

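The scene crop confirms the bar at about crop (75,170), with the free gap behind it. The two views agree:

| Quantity | Estimate |
|---|---|
| Guard bar | (0.471, 0.195, 0.113) |
| Drive yaw | −16.5° |
| Guard opening | about 0.19 rad |
| Hinge height | 0.164 m (given as 0.162 m) |
| Drive origin | about (0.589, 0.161) |

The tool can only point down, so I'll grip the bar with the closing line along the drive's x.

Call:
{"api": "jog_arm", "payload": {
  "motion": [
    [0.0,0,0,-2,6],
    [-0.05,0,0,-2,7],
    [-0.05,0,0,-2,7],
    [-0.05,0,0,-2,7],
    [-0.05,0,0,0,7],
    [-0.05,0,0,0,7],
    [-0.05,0,0,0,7],
    [-0.05,0,0,0,7],
    [-0.05,0,0,0,7],
    [-0.05,0,0,0,7]
  ],
  "force": 40
}}

```text
time: 0.93
tool_pos: [0.2619, 0.6216, 0.2384]
tcp_rot: [2.263, 2.178, -0.002]
wrist_force: [-0.1, 1.1, -0.2]
width: 0.475
grip_force: 0.0
```

Call:
{"api": "jog_arm", "payload": {
  "motion": [
    [-0.05,0,0,0,7],
    [-0.05,0,0,0,7.7],
    [-0.05,-20,20,0,0],
    [-0.05,-25,20,0,0],
    [-0.05,-25,25,0,0],
    [-0.05,-25,25,0,0],
    [-0.05,-25,25,0,0],
    [-0.05,-25,25,0,0],
    [-0.05,-25,25,0,0],
    [-0.05,-25,25,0,0]
  ]
}}

```text
time: 1.77
tool_pos: [0.3911, 0.3804, 0.2388]
tcp_rot: [2.509, 1.891, -0.001]
wrist_force: [1.1, 0.2, 0.3]
width: 0.475
grip_force: 0.0
```

```bash
cat >> h.py <<'E'
def where(target=None):
    s=bot.read_state(); M=R.from_rotvec(s['tcp_rot']).as_matrix()
    print('t',round(s['time'],2),'tcp',s['tool_pos'].round(4),'yang',np.degrees(np.arctan2(M[1,1],M[0,1])).round(2),'tilt',np.degrees(np.arccos(-M[2,2])).round(2),'F',s['wrist_force'].round(1),'T',s['torque'].round(2),'w',round(s['width'],3),'g',round(s['grip_force'],1),'q6',round(s['q'][5],2))
    if target is not None: print('tool delta mm',(1000*M.T@(np.array(target)-s['tool_pos'])).round(1))
    return s,M
E
python3 -c "
from h import *
where([.471,.195,.21])"
```

```text
t 1.77 tcp [0.3911 0.3804 0.2388] yang -16.0 tilt 0.05 F [1.1 0.2 0.3] T [-0.01 -0.01  0.01] w 0.475 g 0.0 q6 1.01
tool delta mm [-156.2  127.9   28.8]
```

Call:
{"api": "jog_arm", "payload": {
  "motion": [
    [-0.05,-25,22,0,0],
    [-0.05,-25,22,0,0],
    [-0.05,-25,20,3,0],
    [-0.05,-25,20,5,0],
    [-0.05,-25,20,5,0],
    [-0.05,-20,15,5,0],
    [-0.05,-11,9,5,0],
    [-0.05,0,0,5,0],
    [-0.05,0,0,0,0],
    [-0.05,0,0,0,0]
  ]
}}

```text
time: 2.6
tool_pos: [0.4703, 0.1972, 0.2106]
tcp_rot: [-2.509, -1.89, 0.002]
wrist_force: [-0.2, 1.0, 0.4]
width: 0.477
grip_force: 0.0
```

```bash
python3 - <<'E'
from h import *
where([.471,.195,.094])
p,d=bot.read_camera('scene'); im=p[100:220,250:410,::-1]; cv2.imwrite('pics/s1.png',cv2.resize(im,None,fx=5,fy=5,interpolation=cv2.INTER_CUBIC))
E
```

```text
t 2.6 tcp [0.4703 0.1972 0.2106] yang -16.02 tilt 0.09 F [-0.2  1.   0.4] T [ 0.03  0.02 -0.03] w 0.477 g 0.0 q6 0.63
tool delta mm [ -1.9   1.5 116.6]
```

View pics/s1.png

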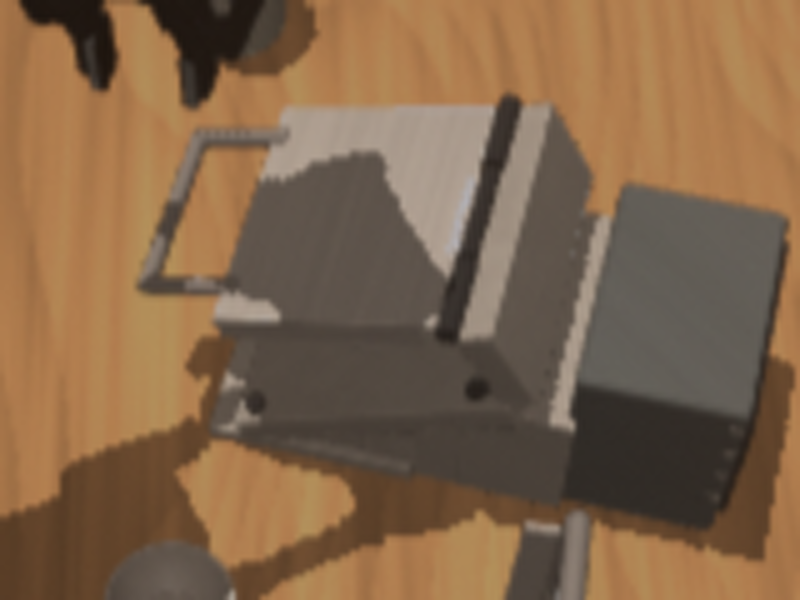

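The gripper hangs above and behind the bar in this view, with fingertips at crop (95,85) and (190,100). Bar and guard are untouched, so I'll descend and close on the bar.

Call:
{"api": "jog_arm", "payload": {
  "motion": [
    [-0.05,-1,1,15,0],
    [-0.05,0,0,20,0],
    [-0.05,0,0,20,0],
    [-0.05,0,0,20,0],
    [-0.05,0,0,20,0],
    [-0.05,0,0,12,0],
    [-0.05,0,0,9,0],
    [-0.05,0,0,0,0],
    [-0.05,0,0,0,0]
  ]
}}

```text
time: 3.4
tool_pos: [0.4717, 0.1962, 0.0955]
tcp_rot: [-2.508, -1.891, 0.0]
wrist_force: [0.1, -0.5, 0.9]
width: 0.475
grip_force: 0.0
```

Call:
{"api": "jog_arm", "payload": {
  "motion": [
    [-1,0,0,0,0],
    [-1,0,0,0,0],
    [-1,0,0,0,0],
    [-1,0,0,0,0],
    [-1,0,0,0,0],
    [-1,0,0,0,0],
    [-1,0,0,0,0],
    [-1,0,0,0,0]
  ],
  "force": 40
}}

```text
time: 4.07
tool_pos: [0.4729, 0.196, 0.0961]
tcp_rot: [2.508, 1.89, 0.004]
wrist_force: [3.0, 1.6, 2.9]
width: 0.092
grip_force: 39.2
```

```bash
python3 - <<'E'
from h import *
s,M=where([.471,.195,.094])
xD=np.array([.959,-.284,0]); hz=np.array([.632,.1486,.1635])
g=np.array(s['tool_pos'])+[0,0,.018]; print('rel hinge',(g-hz)@xD,(g-hz)[2],'r',np.hypot((g-hz)@xD,(g-hz)[2]))
E
```

```text
t 4.07 tcp [0.4729 0.196  0.0961] yang -16.02 tilt 0.16 F [3.  1.6 2.9] T [ 0.04 -0.51 -0.15] w 0.092 g 39.2 q6 0.62
tool delta mm [-1.5 -1.6  2.1]
rel hinge -0.1660263209732574 -0.04938998101780627 r 0.17321694340004487
```

Call:
{"api": "jog_arm", "payload": {
  "motion": [
    [-1,0,-4.1,-16.9,0],
    [-1,0,-2.4,-17.2,0],
    [-1,0,-0.7,-17.4,0],
    [-1,0,1,-17.4,0],
    [-1,0,2.8,-17.2,0],
    [-1,0,4.4,-16.8,0],
    [-1,0,6.1,-16.3,0],
    [-1,0,7.7,-15.6,0],
    [-1,0,9.2,-14.8,0],
    [-1,0,10.6,-13.8,0]
  ]
}}

```text
time: 4.9
tool_pos: [0.4988, 0.1881, 0.2567]
tcp_rot: [-2.5, -1.883, 0.016]
wrist_force: [-15.2, 7.5, 3.9]
width: 0.097
grip_force: 39.4
```

```bash
cat >> h.py <<'E'
xD=np.array([.959,-.284,0]); HZ=np.array([.632,.1486,.1635])
def arc():
    s,M=where(); g=s['tool_pos']+[0,0,.018]-HZ; a,b=g@xD,g[2]
    print('rel hinge',a.round(4),b.round(4),'r',np.hypot(a,b).round(4),'ang',np.degrees(np.arctan2(b,-a)).round(1),'g',np.arctan2(b,-a)+np.radians(28))
E
python3 -c "
from h import *
arc()"
```

```text
t 4.9 tcp [0.4988 0.1881 0.2567] yang -16.0 tilt 0.9 F [-15.2   7.5   3.9] T [ 1.35  2.51 -0.15] w 0.097 g 39.4 q6 0.59
rel hinge -0.139 0.1112 r 0.178 ang 38.7 g 1.1635556509122882
```

Call:
{"api": "jog_arm", "payload": {
  "motion": [
    [-1,0,10.5,-13.7,0],
    [-1,0,13,-11.6,0],
    [-1,0,14.2,-10.1,0],
    [-1,0,15.1,-8.6,0],
    [-1,0,15.9,-7,0],
    [-1,0,16.5,-5.4,0],
    [-1,0,17,-3.8,0],
    [-1,0,17.3,-2.1,0],
    [-1,0,0,0,0]
  ]
}}

```text
time: 5.65
tool_pos: [0.6219, 0.1517, 0.3251]
tcp_rot: [2.508, 1.887, 0.004]
wrist_force: [-0.6, -4.4, 15.2]
width: 0.097
grip_force: 42.6
```

```bash
python3 -c "
from h import *
arc()"
```

```text
t 5.65 tcp [0.6219 0.1517 0.3251] yang -16.08 tilt 0.23 F [-0.6 -4.4 15.2] T [-0.56  0.26 -0.12] w 0.097 g 42.6 q6 0.48
rel hinge -0.0106 0.1796 r 0.1799 ang 86.6 g 2.000575895976964
```

Call:
{"api": "jog_arm", "payload": {
  "motion": [
    [-1,0,12,0,0],
    [-1,0,12,0.5,0],
    [-1,0,9,0.5,0],
    [-1,0,3,1,0],
    [-1,0,2,0.5,0],
    [-1,0,0,0,0],
    [-1,0,0,0,0]
  ]
}}

```text
time: 6.23
tool_pos: [0.6565, 0.1414, 0.3227]
tcp_rot: [2.508, 1.888, 0.002]
wrist_force: [-2.5, -4.1, 14.4]
width: 0.1
grip_force: 43.6
```

```bash
python3 -c "
from h import *
arc()"
```

```text
t 6.23 tcp [0.6565 0.1414 0.3227] yang -16.06 tilt 0.19 F [-2.5 -4.1 14.4] T [-0.6   0.69 -0.12] w 0.1 g 43.6 q6 0.46
rel hinge 0.0256 0.1772 r 0.179 ang 98.2 g 2.2027220180704865
```

Call:
{"api": "jog_arm", "payload": {
  "motion": [
    [-1,0,3,0.5,0],
    [-1,0,3,0.5,0],
    [-1,0,0,0,0],
    [-1,0,0,0,0],
    [-1,0,0,0,0]
  ]
}}

```text
time: 6.65
tool_pos: [0.6567, 0.1413, 0.3226]
tcp_rot: [-2.504, -1.888, 0.01]
wrist_force: [-21.0, -1.8, 22.9]
width: 0.094
grip_force: 44.6
```

```bash
python3 -c "
from h import *
arc()"
```

```text
t 6.65 tcp [0.6567 0.1413 0.3226] yang -15.99 tilt 0.48 F [-21.   -1.8  22.9] T [-0.14  3.55 -0.13] w 0.094 g 44.6 q6 0.45
rel hinge 0.0258 0.1771 r 0.179 ang 98.3 g 2.2038422441792944
```

Guard is against its stop. I'll release it, rise clear and park to the left for a look at the nut.

Call:
{"api": "jog_arm", "payload": {
  "motion": [
    [-0.1,0,0,0,0],
    [-0.1,0,0,0,0],
    [-0.1,0,0,0,0],
    [-0.1,0,-3,0,0],
    [-0.1,0,-2,-5,0],
    [-0.1,0,0,-15,0],
    [-0.1,0,0,-20,0],
    [-0.1,0,0,-20,0],
    [-0.1,0,0,-20,0],
    [-0.1,0,0,0,0]
  ]
}}

```text
time: 7.48
tool_pos: [0.6587, 0.1427, 0.4029]
tcp_rot: [2.506, 1.888, 0.011]
wrist_force: [0.3, -0.4, 1.5]
width: 0.452
grip_force: 0.0
```

Call:
{"api": "jog_arm", "payload": {
  "motion": [
    [0.4,15,-20,0,0],
    [0.4,22,-33,0,0],
    [0.4,24,-35,0,0],
    [0.4,24,-35,0,0],
    [0.4,24,-35,0,0],
    [0.4,24,-35,0,0],
    [0.4,24,-35,0,0],
    [0.4,24,-35,0,0],
    [0.4,24,-35,0,0],
    [0.4,22,-34,0,0]
  ]
}}

```text
time: 8.32
tool_pos: [0.4024, 0.4493, 0.3964]
tcp_rot: [2.509, 1.89, -0.002]
wrist_force: [0.6, 0.8, -0.5]
width: 0.697
grip_force: 0.0
```

```bash
python3 - <<'E'
from h import *
where()
N=np.array([.577,.1645,.088]); n=np.array([-.469*.959,.469*.284,.883])
out=[]
for c in ('scene','top'):
    fr=[];ds=[]
    for i in range(12 if c=='scene' else 12):
        p,d=bot.read_camera(c); fr.append(p.astype(np.float32)); ds.append(d)
    a=np.mean(fr,0); np.save(c+'1.npy',np.median(ds,0)); np.save(c+'1rgb.npy',a); print('noise',np.std([f[150,300] for f in fr],0))
    e=proj(c,N+n*.027)[0]; print(c,'shaft end px',e, 'nut',proj(c,N)[0])
    u,v=np.round(e).astype(int); im=a[v-25:v+25,u-20:u+20,::-1]
    out.append(cv2.resize(np.clip(im*1.3,0,255).astype(np.uint8),None,fx=10,fy=10,interpolation=cv2.INTER_CUBIC))
cv2.imwrite('pics/nut.png',np.hstack(out))
E
```

```text
t 8.32 tcp [0.4024 0.4493 0.3964] yang -16.01 tilt 0.07 F [ 0.6  0.8 -0.5] T [ 0.07 -0.05 -0.01] w 0.697 g 0.0 q6 1.08
noise [0.4330127 0.595119  0.6400955]
scene shaft end px [319.1206944  148.47262651] nut [323.67588369 154.44951123]
noise [0.372678   0.372678   0.49300665]
top shaft end px [266.22586407 192.35497003] nut [268.21196435 189.80018002]
```

View pics/nut.png

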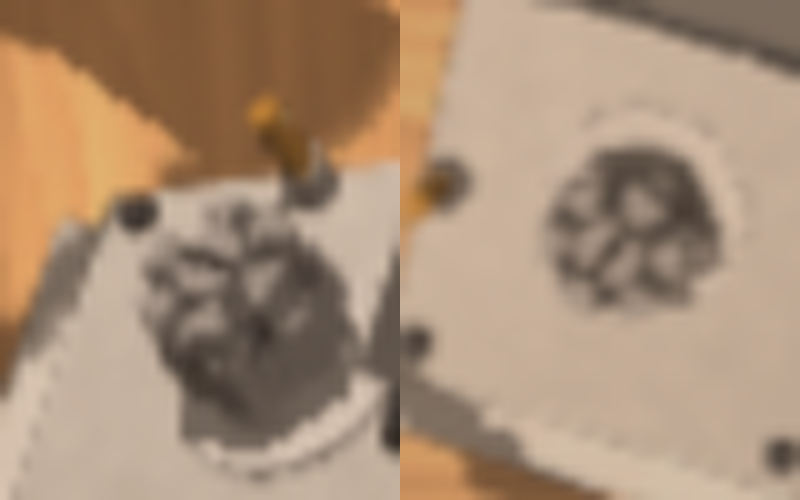

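The left (scene) half shows the castle nut at crop (250,320) with its lit slots. The right (top) half shows it at (635,230), with a groove that seems to run from (600,270) to (665,190). Next I'll rectify both onto the shaft-end plane, with up-slope up.

```bash
cat >> h.py <<'E'
O=np.array([.589,.161,.065]); yw=np.radians(-16.4)
n_=np.array([-.469*np.cos(yw),-.469*np.sin(yw),.883]); u_=np.array([.883*np.cos(yw),.883*np.sin(yw),.469]); r_=np.array([np.sin(yw),-np.cos(yw),0])
def rect(c,img,h,half=.028,N=400,off=(0,0)):
    g=(np.arange(N)+.5)/N*2-1; X,Y=np.meshgrid(g*half,-g*half)
    P=O+n_*h+(X[...,None]+off[0])*r_+(Y[...,None]+off[1])*u_
    q=proj(c,P.reshape(-1,3)).reshape(N,N,2).astype(np.float32)
    return cv2.remap(img,q[...,0],q[...,1],cv2.INTER_CUBIC)
E
python3 - <<'E'
from h import *
o=[]
for c in ('scene','top'):
    a=np.load(c+'1rgb.npy'); im=rect(c,a,.051)
    im=cv2.cvtColor(im,cv2.COLOR_RGB2GRAY); im=np.clip((im-im.min())/(np.percentile(im,99)-im.min())*255,0,255).astype(np.uint8)
    o.append(im)
cv2.imwrite('pics/rect.png',np.hstack(o))
E
```

```text
(no output)
```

View pics/rect.png

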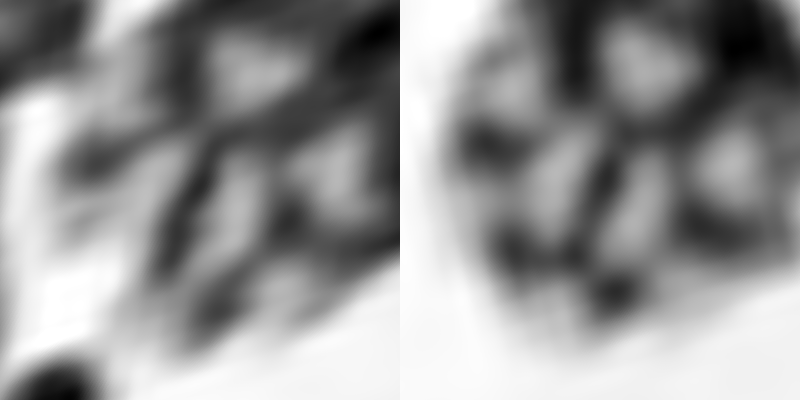

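In the rectified views (7.1 px/mm, right half is top) the shaft-end groove runs (570,255)-(618,150), about 24° clockwise from up-slope. Slots at (575,75), (480,145), (710,225) and (615,295) put the nut at about −10° mod 60. So nut ≈ −34° (−0.59 rad), which is inside the stated range. The body would foul the open guard at large yaw, so I'll turn the nut in two small-angle grips across the drive's y axis.

Call:
{"api": "jog_arm", "payload": {
  "motion": [
    [0.4,0,0,0,-7],
    [0.4,0,0,0,-7],
    [0.4,0,0,0,-7],
    [0.4,0,0,0,-7],
    [0.4,0,0,0,-7],
    [0.4,0,0,0,-7],
    [0.4,0,0,0,-7],
    [0.4,0,0,0,-7],
    [0.4,0,0,0,-7],
    [0.4,0,0,0,-7]
  ]
}}

```text
time: 10.35
tool_pos: [0.4041, 0.4481, 0.3974]
tcp_rot: [-0.962, -2.991, 0.0]
wrist_force: [-0.0, -0.7, -0.4]
width: 0.702
grip_force: 0.0
```

Call:
{"api": "jog_arm", "payload": {
  "motion": [
    [0.4,0,0,0,-7],
    [0.4,0,0,0,-7],
    [0.4,0,0,0,-7],
    [0.4,0,0,0,-7],
    [0.4,0,0,0,-5.5],
    [0.4,0,0,0,0],
    [0.4,0,0,0,0]
  ]
}}

```text
time: 10.93
tool_pos: [0.4042, 0.4481, 0.3975]
tcp_rot: [0.073, 3.141, -0.0]
wrist_force: [-0.1, -0.1, -0.3]
width: 0.698
grip_force: 0.0
```

```bash
python3 - <<'E'
from h import *
where([.5737,.1655,.070])
def ang(c,h,off):
    a=cv2.cvtColor(rect(c,np.load(c+'1rgb.npy'),h,half=.028,N=400,off=off),cv2.COLOR_RGB2GRAY)
    g=(np.arange(400)+.5)/400*56-28; X,Y=np.meshgrid(g,-g); r=np.hypot(X,Y); t=np.arctan2(X,Y)
    m=r<8; w=np.clip(np.percentile(a[m],60)-a[m],0,None); Z=(w*np.exp(2j*t[m])*r[m]).sum(); 
    s=(r>14.5)&(r<20.5); Z6=(-(a[s]-np.mean(a[s]))*np.exp(6j*t[s])).sum()
    return np.degrees(np.angle(Z))/2, np.degrees(np.angle(Z6))/6
for c in ('scene','top'):
    for off in ((0,.002),(-.0005,.0015),(.0005,.0025),(0,.001)): print(c,off,'groove',ang(c,.053,off)[0].round(1),'slots',ang(c,.050,off)[1].round(1))
E
```

```text
t 10.93 tcp [0.4042 0.4481 0.3975] yang 87.34 tilt 0.0 F [-0.1 -0.1 -0.3] T [0.06 0.04 0.04] w 0.698 g 0.0 q6 -0.73
tool delta mm [-182.5 -274.4  327.5]
scene (0, 0.002) groove 21.8 slots -6.6
scene (-0.0005, 0.0015) groove 21.9 slots -7.0
scene (0.0005, 0.0025) groove 21.8 slots -6.3
scene (0, 0.001) groove 22.3 slots -8.6
top (0, 0.002) groove 23.4 slots -9.2
top (-0.0005, 0.0015) groove 23.7 slots -9.0
top (0.0005, 0.0025) groove 23.3 slots -9.3
top (0, 0.001) groove 22.5 slots -9.4
```

Call:
{"api": "jog_arm", "payload": {
  "motion": [
    [0.4,-15,-20,0,0],
    [0.4,-20,-30,0,0],
    [0.4,-20,-30,0,0],
    [0.4,-20,-30,0,0],
    [0.4,-20,-30,0,0],
    [0.4,-20,-30,0,0],
    [0.4,-20,-30,0,0],
    [0.4,-20,-30,0,0],
    [0.4,-15,-25,0,0],
    [0.4,-12.5,-19.5,0,0]
  ]
}}

```text
time: 11.77
tool_pos: [0.5754, 0.1634, 0.3975]
tcp_rot: [0.076, 3.14, -0.001]
wrist_force: [0.6, 0.9, -0.3]
width: 0.701
grip_force: 0.0
```

Call:
{"api": "jog_arm", "payload": {
  "motion": [
    [0.4,0,0,15,0],
    [0.4,0,0,30,0],
    [0.4,0,0,35,0],
    [0.4,0,0,35,0],
    [0.4,0,0,30,0],
    [0.4,0,0,30,0],
    [0.4,0,0,20,0],
    [0.4,0,0,10,0],
    [0.4,0,0,0,0],
    [0.4,0,0,0,0]
  ]
}}

```text
time: 12.6
tool_pos: [0.5747, 0.1659, 0.1928]
tcp_rot: [-0.07, -3.141, 0.0]
wrist_force: [0.3, 0.5, 0.5]
width: 0.702
grip_force: 0.0
```

```bash
python3 - <<'E'
from h import *
where([.5737,.1655,.070])
o=[]
for c,b in (('scene',(260,60,420,220)),('top',(200,100,360,260))):
    p,d=bot.read_camera(c); im=p[b[1]:b[3],b[0]:b[2],::-1]; o.append(cv2.resize(im,(400,400),interpolation=cv2.INTER_CUBIC))
cv2.imwrite('pics/s2.png',np.hstack(o))
E
```

```text
t 12.6 tcp [0.5747 0.1659 0.1928] yang 87.43 tilt 0.0 F [0.3 0.5 0.5] T [ 0.03 -0.06  0.  ] w 0.702 g 0.0 q6 -1.29
tool delta mm [  1.   -0.4 122.8]
```

View pics/s2.png

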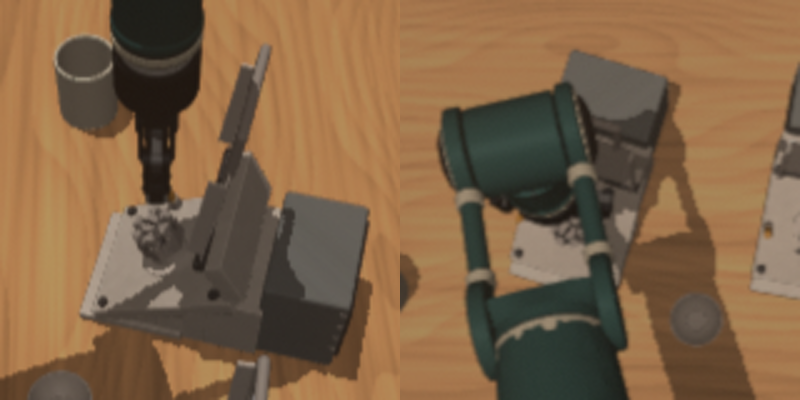

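The scene half shows the open gripper squarely over the nut at crop (158,240), with the open guard behind it (250,110). The top half agrees. I'll lower in stages and watch the force.

Call:
{"api": "jog_arm", "payload": {
  "motion": [
    [0.4,1,0,15,0],
    [0.4,0,0,20,0],
    [0.4,0,0,20,0],
    [0.4,0,0,15,0],
    [0.4,0,0,10,0],
    [0.4,0,0,5,0],
    [0.4,0,0,0,0]
  ],
  "force": 90
}}

```text
time: 13.28
tool_pos: [0.5736, 0.1659, 0.1076]
tcp_rot: [0.069, 3.141, -0.0]
wrist_force: [0.3, 0.3, 0.6]
width: 0.699
grip_force: 0.0
```

Call:
{"api": "jog_arm", "payload": {
  "motion": [
    [0.4,0,0,5,0],
    [0.4,0,0,5,0],
    [0.4,0,0,5,0],
    [0.4,0,0,5,0],
    [0.4,0,0,5,0],
    [0.4,0,0,4,0],
    [0.4,0,0,4,0],
    [0.4,0,0,4,0],
    [0.4,0,0,0,0],
    [0.4,0,0,0,0]
  ]
}}

```text
time: 14.12
tool_pos: [0.5732, 0.1658, 0.07]
tcp_rot: [-0.069, -3.14, 0.0]
wrist_force: [0.5, -0.5, -0.1]
width: 0.702
grip_force: 0.0
```

No contact on the way down. Closing on the nut, 90 N.

Call:
{"api": "jog_arm", "payload": {
  "motion": [
    [-1,0,0,0,0],
    [-1,0,0,0,0],
    [-1,0,0,0,0],
    [-1,0,0,0,0],
    [-1,0,0,0,0],
    [-1,0,0,0,0]
  ],
  "force": 90
}}

```text
time: 14.62
tool_pos: [0.5734, 0.165, 0.0716]
tcp_rot: [-0.068, -3.141, 0.003]
wrist_force: [-2.8, -1.2, 4.0]
width: 0.581
grip_force: 92.0
```

```bash
python3 -c "
from h import *
where([.5737,.1655,.07])"
```

```text
t 14.62 tcp [0.5734 0.165  0.0716] yang 87.51 tilt 0.11 F [-2.8 -1.2  4. ] T [-1.57  0.42 -0.35] w 0.581 g 92.0 q6 -1.29
tool delta mm [-0.3  0.5  1.6]
```

Call:
{"api": "jog_arm", "payload": {
  "motion": [
    [-1,0,0,0,2],
    [-1,0,0,0,2],
    [-1,0,0,0,2],
    [-1,0,0,0,2],
    [-1,0,0,0,2],
    [-1,0,0,0,2],
    [-1,0,0,0,0],
    [-1,0,0,0,0]
  ]
}}

```text
time: 15.28
tool_pos: [0.5736, 0.1662, 0.0717]
tcp_rot: [0.395, 3.116, 0.001]
wrist_force: [-4.1, -0.6, 6.0]
width: 0.581
grip_force: 100.7
```

```bash
python3 - <<'E'
from h import *
where([.5737,.1655,.07])
def shot(c,tag,k=6):
    a=np.mean([bot.read_camera(c)[0].astype(np.float32) for _ in range(k)],0); np.save(f'{c}{tag}rgb.npy',a); return a
o=[]
for c in ('scene','top'):
    im=cv2.cvtColor(rect(c,shot(c,'2'),.051,off=(0,.0018)),cv2.COLOR_RGB2GRAY); im=np.clip((im-im.min())/(np.percentile(im,98)-im.min())*255,0,255).astype(np.uint8); o.append(im)
cv2.imwrite('pics/r2.png',np.hstack(o))
E
```

```text
t 15.28 tcp [0.5736 0.1662 0.0717] yang 75.54 tilt 0.05 F [-4.1 -0.6  6. ] T [0.86 0.35 0.35] w 0.581 g 100.7 q6 -1.08
tool delta mm [-0.3 -0.7  1.7]
```

View pics/r2.png

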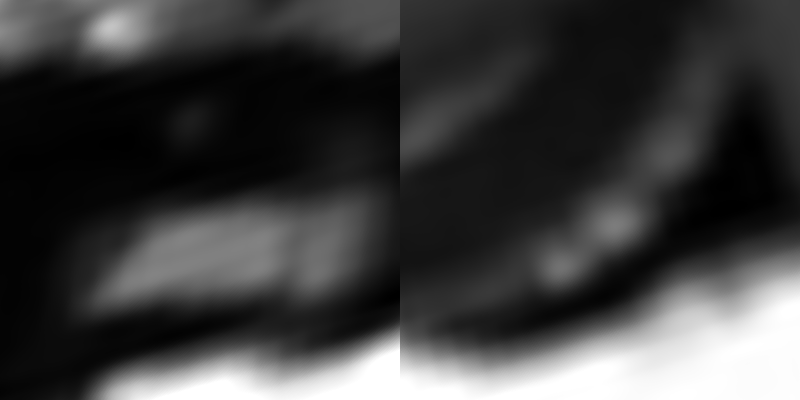

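The gripper hides the nut here, so this view tells me nothing. I'll release, clear out and measure numerically.

Call:
{"api": "jog_arm", "payload": {
  "motion": [
    [0.4,0,0,0,0],
    [0.4,0,0,0,0],
    [0.4,0,0,0,0],
    [0.4,0,0,0,0],
    [0.4,0,0,-15,0],
    [0.4,0,0,-30,0],
    [0.4,0,0,-35,0],
    [0.4,0,0,-35,0],
    [0.4,0,0,-30,0],
    [0.4,0,0,-30,0]
  ]
}}

```text
time: 16.72
tool_pos: [0.5736, 0.1658, 0.2474]
tcp_rot: [0.397, 3.116, 0.0]
wrist_force: [-0.2, 0.8, 0.3]
width: 0.698
grip_force: 0.0
```

Call:
{"api": "jog_arm", "payload": {
  "motion": [
    [0.4,5,15,-10,0],
    [0.4,15,30,0,0],
    [0.4,15,35,0,0],
    [0.4,15,35,0,0],
    [0.4,15,35,0,0],
    [0.4,15,35,0,0],
    [0.4,10,35,0,0],
    [0.4,10,30,0,0],
    [0.4,0,20,0,0],
    [0.4,0,0,0,0]
  ]
}}

```text
time: 17.55
tool_pos: [0.5439, 0.4566, 0.2546]
tcp_rot: [-0.391, -3.117, -0.002]
wrist_force: [0.4, -0.4, 0.2]
width: 0.702
grip_force: 0.0
```

```bash
cat >> h.py <<'E'
def shot(c,tag,k=8):
    a=np.mean([bot.read_camera(c)[0].astype(np.float32) for _ in range(k)],0); np.save(f'{c}{tag}rgb.npy',a)
def ang(c,tag,off):
    f=lambda h: cv2.cvtColor(rect(c,np.load(c+tag+'rgb.npy'),h,half=.028,N=400,off=off),cv2.COLOR_RGB2GRAY)
    g=(np.arange(400)+.5)/400*56-28; X,Y=np.meshgrid(g,-g); r=np.hypot(X,Y); t=np.arctan2(X,Y)
    a=f(.053); m=r<8; w=np.clip(np.percentile(a[m],60)-a[m],0,None); Z=(w*np.exp(2j*t[m])*r[m]).sum()
    a=f(.050); s=(r>14.5)&(r<20.5); Z6=(-(a[s]-np.mean(a[s]))*np.exp(6j*t[s])).sum()
    b=np.arange(0,360,10); pr=[a[s][(np.abs((np.degrees(t[s])-x+180)%360-180)<5)].mean() for x in b]
    return round(np.degrees(np.angle(Z))/2,1), round(np.degrees(np.angle(Z6))/6,1), np.round(pr).astype(int)
E
python3 - <<'E'
from h import *
where()
for c in ('scene','top'):
    shot(c,'3')
    for tag in '13':
        for off in ((0,.0018),(0,.001)): print(c,tag,*ang(c,tag,off))
# guard still open? bar pixels depth
d=bot.read_camera('scene')[1]; C=cloud('scene',d); m=(d>0)&(C[...,2]>.2)&(np.abs(C[...,0]-.655)<.06)&(np.abs(C[...,1]-.145)<.09)
P=C[m]; print('guard pts',m.sum(),'zmax',P[:,2].max(), 'xD', np.percentile((P-O)@xD,[5,50,95]))
E
```

```text
t 17.55 tcp [0.5439 0.4566 0.2546] yang 75.7 tilt 0.09 F [ 0.4 -0.4  0.2] T [0.03 0.01 0.01] w 0.702 g 0.0 q6 -0.66
scene 1 22.0 -7.1 [ 76  98 106 108  93  67  66  86 109 109  99  80  72  86 104 107  93  75
  76  94  98 101 127 138 126 109 108  87  79  93 109 113 107  94  74  62]
scene 1 22.3 -8.6 [ 77 100 108 108  87  66  68  93 110 108  95  77  74  92 108 109  96  78
  76  94 101 103 125 139 131 111 109  93  78  87 104 112 107  93  73  61]
scene 3 22.3 2.0 [ 56  69  97 105 108 100  69  61  82 108 110  99  78  72  85 103 107  87
  68  81  92  94  95  87  83  91 109 102  86  74  82 102 110 107  93  71]
scene 3 22.9 1.3 [ 56  72 100 107 110  94  65  63  91 111 109  95  75  74  89 107 109  88
  67  79  95  98  97  87  81  87 105 106  90  75  78  98 110 108  92  69]
top 1 23.3 -9.2 [ 80 103 108 104  86  65  72  95 110 105  87  69  75  95 106 104  94  84
  84 101 110 102  90  86  91 102 109 101  82  72  87 106 109  95  72  60]
top 1 22.5 -9.4 [ 80 103 108 103  81  64  76 100 110 101  82  69  80 100 109 105  99  90
  89 104 113 107  95  90  92 101 109 105  86  72  81 103 109  96  73  60]
top 3 23.0 0.3 [ 63  81 107 116 115  96  72  78  99 114 109  89  73  84 107 116 111  98
  90  94 107 112  99  89  91 100 115 119 109  87  73  86 108 112 101  77]
top 3 22.2 0.1 [ 64  82 108 116 112  90  71  82 105 115 105  84  74  90 112 117 113 103
  97  99 110 116 105  93  94  99 112 119 113  92  73  81 105 111 101  77]
guard pts 637 zmax 0.34404601699355153 xD [0.04004688 0.05512941 0.07258987]
```

The nut followed by about 9.5° for the 12° twist. Slots are now near +0.7°, the groove is at 22.7°, and the guard is still at its stop. About 22° remains, so I'll go back for a second grip.

Call:
{"api": "jog_arm", "payload": {
  "motion": [
    [0.4,0,0,0,-6],
    [0.4,0,0,0,-6],
    [0.4,-2,-20,0,0],
    [0.4,-5,-35,0,0],
    [0.4,-5,-40,0,0],
    [0.4,-6,-40,0,0],
    [0.4,-6,-40,0,0],
    [0.4,-6,-40,0,0],
    [0.4,-6,-40,0,0],
    [0.4,-6,-35,0,0]
  ]
}}

```text
time: 19.23
tool_pos: [0.5734, 0.1584, 0.2557]
tcp_rot: [0.069, 3.14, -0.001]
wrist_force: [0.4, -0.4, -1.1]
width: 0.698
grip_force: 0.0
```

Call:
{"api": "jog_arm", "payload": {
  "motion": [
    [0.4,0,0,10,0],
    [0.4,0,0,30,0],
    [0.4,0,0,30,0],
    [0.4,0,0,30,0],
    [0.4,0,0,20,0],
    [0.4,0,0,10,0],
    [0.4,0,0,0,0],
    [0.4,0,0,0,0]
  ]
}}

```text
time: 19.9
tool_pos: [0.5737, 0.1611, 0.1256]
tcp_rot: [-0.068, -3.141, 0.0]
wrist_force: [0.3, 0.9, 0.1]
width: 0.699
grip_force: 0.0
```

```bash
python3 -c "
from h import *
where([.5737,.1655,.07])"
```

```text
t 19.9 tcp [0.5737 0.1611 0.1256] yang 87.5 tilt 0.02 F [0.3 0.9 0.1] T [-0.01  0.01  0.03] w 0.699 g 0.0 q6 -1.3
tool delta mm [ 0.2  4.4 55.6]
```

Call:
{"api": "jog_arm", "payload": {
  "motion": [
    [0.4,0,4.5,0,0],
    [0.4,0,0,10,0],
    [0.4,0,0,15,0],
    [0.4,0,0,10,0],
    [0.4,0,0,10,0],
    [0.4,0,0,6,0],
    [0.4,0,0,4,0],
    [0.4,0,0,0,0],
    [0.4,0,0,0,0]
  ]
}}

```text
time: 20.65
tool_pos: [0.5738, 0.1652, 0.0704]
tcp_rot: [-0.069, -3.141, 0.0]
wrist_force: [-0.1, -0.3, -0.2]
width: 0.699
grip_force: 0.0
```

Call:
{"api": "jog_arm", "payload": {
  "motion": [
    [-1,0,0,0,0],
    [-1,0,0,0,0],
    [-1,0,0,0,0],
    [-1,0,0,0,0],
    [-1,0,0,0,0],
    [-1,0,0,0,0]
  ],
  "force": 90
}}

```text
time: 21.15
tool_pos: [0.5742, 0.1651, 0.072]
tcp_rot: [0.069, 3.14, -0.001]
wrist_force: [-2.2, 0.1, 6.0]
width: 0.573
grip_force: 91.7
```

Width 0.573 fits a grip still about 17° off the flats, so closing didn't turn the nut. Twisting 24°.

Call:
{"api": "jog_arm", "payload": {
  "motion": [
    [-1,0,0,0,3],
    [-1,0,0,0,3],
    [-1,0,0,0,3],
    [-1,0,0,0,3],
    [-1,0,0,0,3],
    [-1,0,0,0,3],
    [-1,0,0,0,3],
    [-1,0,0,0,3],
    [-1,0,0,0,0],
    [-1,0,0,0,0]
  ]
}}

```text
time: 21.98
tool_pos: [0.575, 0.1667, 0.0708]
tcp_rot: [0.717, 3.056, 0.006]
wrist_force: [-0.9, 3.6, -5.0]
width: 0.561
grip_force: 96.8
```

Call:
{"api": "jog_arm", "payload": {
  "motion": [
    [0.4,0,0,0,0],
    [0.4,0,0,0,0],
    [0.4,0,0,0,0],
    [0.4,0,0,0,0],
    [0.4,0,0,-15,0],
    [0.4,0,0,-30,0],
    [0.4,0,0,-35,0],
    [0.4,0,0,-35,0],
    [0.4,0,0,-30,0],
    [0.4,0,0,-30,0]
  ]
}}

```text
time: 22.82
tool_pos: [0.5737, 0.1647, 0.2477]
tcp_rot: [0.721, 3.057, -0.001]
wrist_force: [0.3, 0.3, -0.2]
width: 0.695
grip_force: 0.0
```

Call:
{"api": "jog_arm", "payload": {
  "motion": [
    [0.4,5,15,-10,0],
    [0.4,5,30,0,0],
    [0.4,10,35,0,0],
    [0.4,10,35,0,0],
    [0.4,10,35,0,0],
    [0.4,10,35,0,0],
    [0.4,10,35,0,0],
    [0.4,5,30,0,0],
    [0.4,0,20,0,0],
    [0.4,0,0,0,0]
  ]
}}

```text
time: 23.65
tool_pos: [0.6364, 0.4394, 0.2542]
tcp_rot: [-0.716, -3.058, -0.001]
wrist_force: [-1.0, -0.3, -0.3]
width: 0.7
grip_force: 0.0
```

```bash
cat > m.py <<'E'
from h import *
import sys
where(); tag=sys.argv[1]; o=[]
for c in ('scene','top'):
    shot(c,tag)
    for off in ((0,.0018),(0,.001)): print(c,*ang(c,tag,off)[:2])
    im=cv2.cvtColor(rect(c,np.load(c+tag+'rgb.npy'),.051,off=(0,.0018)),cv2.COLOR_RGB2GRAY); o.append(np.clip((im-im.min())/(np.percentile(im,99)-im.min())*255,0,255).astype(np.uint8))
cv2.imwrite(f'pics/m{tag}.png',np.hstack(o))
d=bot.read_camera('scene')[1]; C=cloud('scene',d); m=(d>0)&(C[...,2]>.2)&(np.abs(C[...,0]-.655)<.06)&(np.abs(C[...,1]-.145)<.09)
P=C[m]; print('guard pts',m.sum(),'zmax',P[:,2].max(), 'xD', np.percentile((P-O)@xD,[5,50,95]))
E
python3 m.py 4
```

```text
t 23.65 tcp [0.6364 0.4394 0.2542] yang 63.63 tilt 0.03 F [-1.  -0.3 -0.3] T [-0.03 -0.01 -0.02] w 0.7 g 0.0 q6 -0.54
scene 23.2 25.9
scene 24.4 25.3
top 24.7 24.4
top 24.8 24.2
guard pts 635 zmax 0.3434350935091972 xD [0.04040636 0.05518412 0.07270639]
```

View pics/m4.png

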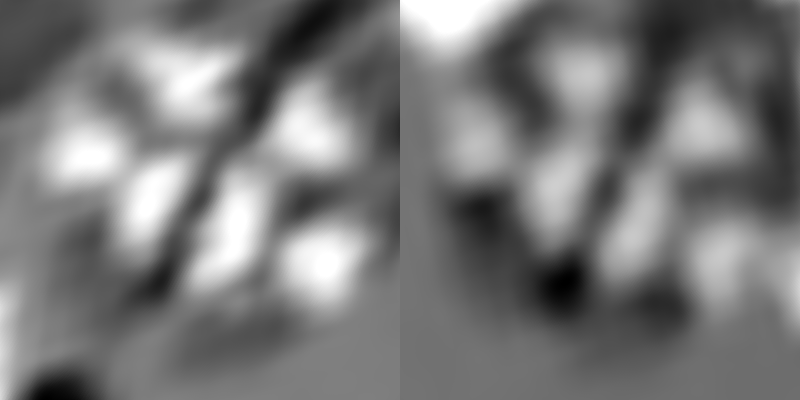

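The groove now runs straight into opposite crown slots in both views: left (160,285)-(265,90), right (560,285)-(640,120). The nut is aligned, the guard is open, and the arm is clear.

```bash
python3 -c "
from h import *
print(bot.finish_job())"
```

```text
the job is handed in; nothing more can be done
None
```

The job is handed in: the guard is open at its stop, and the nut was turned clockwise by about 0.57 rad to the next slot, measured within about 0.05 rad of the cross hole; I didn't re-measure the other drive, box, tin and mug, and felt no contact with them.

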